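# Re-divide the microscope accessory tray

## Robot

A 7-joint arm with a two-finger parallel gripper is mounted at the origin on the work surface. World frame = base frame: x ahead of the robot, y to its left, z up, the work surface at z = 0. Lengths are in m, angles in rad, forces in N, time in s.
With the tool pointing down it reaches from about 0.35 to 0.9 m from the base axis. Payload 8.1 kg.
Tool frame: the origin (TCP) lies between the finger pads; the fingertips stand 17 mm ahead of it and the grasp point (between the pads) lies 2 mm behind it; z points along the fingers, y is the line along which they close (so a half turn about z gives the same grasp; the last joint's range is limited). The gripper opens to 92 mm and grips with 3 to 60 N. Pads are 19 mm wide; open, the fingers measure 130 mm over their backs; the gripper's body (75 mm by 190 mm) begins 47 mm behind the grasp point.
Start: joints at [-1.211, 0.434, 0.025, 1.573, -0.012, 1.134, -0.075], TCP at [0.279, 0.559, 0.221] pointing down, gripper open.
Joint ranges: [-2.62, 2.62], [-0.44, 2.09], [-1.27, 1.32], [0.08, 2.57], [-1.32, 4.46], [0.12, 2], [-2.74, 2.74]. Speed limits (rad/s): [2.22, 2.22, 3.01, 3.01, 3.14, 3.14, 3.14].

## Interface

Orientations are given as a rotation vector (axis times angle).
In Python, from cell import observe, get_image, calibration, sign_off, look_for, regions_of, landmark_of gives the robot as it stands.
- The arm moves only by the tool jog_arm, never from a script. Its argument "plan" is a list of rows, each an object with "offset": the shift along the tool's x, y, z normalised to -1 to 1, where 1 is 0.15 m, a list of three; "twist": the turn, a rotation vector about the tool's x, y, z normalised to -1 to 1, where 1 is 2 pi rad, a list of three; "fingers": the gripper command: -1 is shut, 1 is fully open, values between are in proportion. In form: [{"offset": [x, y, z], "twist": [ax, ay, az], "fingers": fingers}, ...]. A call has 1 to 20 rows; each row is the pose to reach, as a shift and turn from the pose commanded when the call began, along the tool's axes at that moment, turning the shorter way round; what a row does not reach only later rows make up. A row lasts 1/8 s, in which the tool goes at most 62.5 mm and 10.7 degrees, less where a joint would pass 70% of its speed; a pose out of reach is approached as far as the arm can. A call with a number of a shift or a turn outside -1 to 1 is refused whole. A call with a gripper value outside its range is refused whole. The fingers move at their own pace and stop on an object; "newtons" is the grip in N (left out, the last holds). Time passes only in rows, so rows that repeat a pose let the fingers close. It gives the time, the measured TCP pose, the force, the opening and the grip force at its end, in the units of the state.
- observe(): the state, without advancing time (a new reading comes with each control period).
- get_image(name): name is "scene" or "side" or "wrist"; returns the picture (420x560x3 uint8, red, green, blue); there is no depth.
- calibration(name): a dict with "fov_y" (degrees; the focal length in pixels is half the picture's height over the tangent of half this angle, whatever the lens; pixels are square), "cx", "cy" (the principal point, pixels), "k1" (the pictures are not rectified: a ray, as slopes to the right and down, at radius r is drawn at 1 + k1 r^2 times it, then the intrinsics apply), "position" and "attitude" of the camera in the world. Camera axes: x right, y down, z forward; pixel columns grow to the right and rows downward; lengths in m; the calibration is good to about 2 mm. A picture is of the moment at which its call begins: read the wrist's pose just before it. calibration takes no time and is no camera call; for the wrist camera it gives the pose at the moment of the call.
- sign_off(): hands the job in; it is judged then, once.
Trained networks look in the newest picture that a camera, given by its name, has taken for a name from the list of things; names that differ only in an ending like _2 or _b are one class to them, and where a whole thing is asked for, a point or a joint stands for the part that bears it (a point fixed in the world has none). Each returns a list of dicts, best first, with "conf" (0 to 1); they miss things now and then, are a little off and sometimes report something else, mostly with a low value. They report only what shows in the picture. A call takes as long as a camera call.
- look_for(thing, camera): "box" ([left, top, width, height] as shares, 0 to 1, of the picture: columns of its width, rows of its height, round what is visible of it).
- regions_of(thing, camera): "region" (420x560 bool, what is visible of it) and "box" ([left, top, width, height] as shares, 0 to 1, of the picture: columns of its width, rows of its height, round what is visible of it).
- landmark_of(thing, camera): "at" ([row, column] as shares, 0 to 1, of the picture: columns of its width, rows of its height: a listed point, or the origin of a listed thing).
The state is a dict: "clock": time; "joints": joint angles; "dq": joint speeds; "joint_efforts": joint torques, N m; "position": TCP position; "ee_rot": TCP orientation; "force": force on the tool from outside, world axes, zero at the start; "ft_torque": the same for the moment, N m; "width": opening from 0.0 (shut) to 1.0 (fully open); "gripper_force": force on a finger pad.
Only numpy, scipy, OpenCV 4.12 (cv2) and the standard library are available. Lean on these libraries where they do the work, as an engineer would, in place of code of your own. Each camera call takes 0.05 s, during which the arm holds its last target. There are 200 camera calls.

## Task

Put the long mounting rail and the microscope camera away in the front lane of the accessory tray: slide its two dividers along so that the rail lies flat on the floor of one bay and the camera sits flat, lens mount up, in another, while the eyepiece keeps the end bay to itself. Set both parts down gently rather than dropping them, and leave the eyepiece, the slide boxes and everything else where they stand.

Things in the scene. Friction and masses are not known exactly. Their poses are not given: they have to be found in the camera images.
- tray: Grey plastic tote fixed on the bench, two lanes; only the front lane (nearer the robot) is used, the back lane is full of stock. Origin: underside of the FRONT lane at its middle; y along the lane, x across it away from the robot, z up. Front lane inside: x -31 to 31, y -215 to 215 mm, floor at z 4, rims at z 52 mm, walls 5 mm thick; back lane to x 103 mm.
- divider_a (a joint): Slide of divider A, next to the eyepiece, along the tray's +y. The divider's tray y in m = this value - 0.070; range -0.115 to 0.020. Stiff slide (about 2 N) that stays where it is left.
- divider_b (a joint): Slide of divider B, nearer the tray's +y end, along the tray's +y. The divider's tray y in m = this value + 0.030; range -0.065 to 0.090. Stiff slide (about 2 N) that stays where it is left.
- divider_a_tab (a point): Centre of the thumb tab on top of white divider A, 65.5 mm above the tray's underside. Tab: 12 mm thick along the tray, 34 mm wide across it, 19 mm tall. Under it a bar 8 mm thick, 76 mm across, 5 mm tall rides on the rims, and a 4 mm thick plate closes the lane to 3 mm above its floor, both centred under the tab. Axes as the tray's.
- divider_b_tab (a point): Centre of the thumb tab on top of divider B; same shape and height as divider A.
- rail_mid (a point): Centre of the long part, a bare aluminium mounting rail 200 mm long (its x axis), 14 mm wide (y), 20 mm tall (z), lying on the bench; centre 10 mm above its underside. 0.09 to 0.18 kg.
- camera_mid (a point): Centre of the short part, a grey metal camera: block 68 mm (x) by 54 mm (y) by 36 mm tall (z), this point 18 mm above its underside; on top a round capped lens mount, 33 mm wide, 7 mm high. A slide box stands about 7 mm off each of its two 54 mm wide end faces. Being longer than the lane is wide, it must go in with x along the lane. 0.17 to 0.34 kg.
- eyepiece_mid (a point): Centre of the black eyepiece standing upright in the -y end bay of the tray's front lane: 35 mm across, 50 mm tall, this point 25 mm up.
- slide_box_a: Bystander: white slide box full of glass slides off one end face of the camera: 60 mm (its x, in line with the camera's x) by 86 mm (y) by 34 mm tall; origin centre of underside.
- slide_box_b: Bystander: the same kind of slide box off the camera's other end face.
- wash_bottle: Bystander: upright wash bottle, 60 mm across, 162 mm tall with its cap, 195 mm with its thin spout, near one end of the rail. Origin centre of underside.
- petri_dishes: Bystander: two stacked pale plastic Petri dishes, 60 mm across, 28 mm tall, near the rail's other end. Origin centre of underside.
- spare_eyepiece_mid (a point): Bystander: centre of a second, spare eyepiece, like the first, standing on the bench beyond the tray's +y end.

How it is judged:
At the end, for the whole second after the job is handed in: Rail flat on the front lane's floor (within 3.5 mm, level to 4 deg), camera flat there, mount up (within 3.5 mm, 3 deg); divider B between rail and camera, either way round; divider A between both and the eyepiece, upright in the -y end bay; all at rest (z of rail_mid in the frame of tray below 0.0175 m and x of rail_mid in the frame of tray between -0.031 and 0.031 m and angle between rail_mid's own x axis and vertical between 1.5 and 1.64 rad and z of camera_mid in the frame of tray below 0.0255 m and x of camera_mid in the frame of tray between -0.012 and 0.012 m and angle between camera_mid's own z axis and vertical below 0.06 rad and y of rail_mid in the frame of divider_a_tab above 0.09 m and y of camera_mid in the frame of divider_a_tab above 0.03 m and y of eyepiece_mid in the frame of divider_a_tab below -0.015 m and y of rail_mid in the frame of tray between -0.215 and 0.215 m and y of camera_mid in the frame of tray between -0.215 and 0.215 m and ((y of rail_mid in the frame of divider_b_tab above 0.09 m and y of camera_mid in the frame of divider_b_tab below -0.03 m) or (y of rail_mid in the frame of divider_b_tab below -0.09 m and y of camera_mid in the frame of divider_b_tab above 0.03 m)) and angle between eyepiece_mid's own z axis and vertical below 0.1 rad and linear speed of each of rail, camera below 0.02 m/s and velocity of joint divider_a between -0.01 and 0.01 m/s and velocity of joint divider_b between -0.01 and 0.01 m/s); the robot touches nothing.
It fails at once if the eyepiece in the tray shifted by more than 12 mm or tipped (distance of eyepiece_mid from where it was at the start of the episode above 0.012 m or angle between eyepiece_mid's own z axis and vertical above 0.35 rad).
It fails at once if a slide box shifted by more than 15 mm (distance of any of slide_box_a, slide_box_b from where it was at the start of the episode above 0.015 m).
It fails at once if the wash bottle, Petri dishes or spare eyepiece shifted by more than 30 mm or tipped (distance of any of wash_bottle, petri_dishes, spare_eyepiece_mid from where it was at the start of the episode above 0.03 m or angle between any of wash_bottle, spare_eyepiece_mid's own z axis and vertical above 0.35 rad).
It fails at once if the camera or the rail dropped (falling free at over 0.42 m/s, about 9 mm) ((linear speed of camera above 0.42 m/s and contact force between camera and the fingers below 0.05 N) or (linear speed of rail above 0.42 m/s and contact force between rail and the fingers below 0.05 N)).
It also fails if it takes over 72 s, if anything falls off the work surface, if the arm or the gripper's body presses on something with over 40 N, if the wrist force passes 120 N, or if a joint passes its speed limit or range.

## Working session

There is one attempt and no reset: what is moved stays moved. The work goes in short steps, Python scripts to look and compute and a tool call to move; the robot and the scene stay as the last step left them, time stands still between calls to the robot, and variables do not carry over. Pictures are saved under pics/ and viewed, at most 10 in all, crops included, and the job is handed in when it is done.

Besides the shell and the picture viewer there is one more tool, called after "Emit:" as name(argument=value, ...), one argument or row to a line, values as JSON. jog_arm: Moves the arm, as the interface text tells. Scaled input: -1 to 1 covers 0.15 m each way for a shift and 2 pi rad each way for a turn. Its arguments: {"type":"object","properties":{"plan":{"type":"array","items":{"type":"object","properties":{"offset":{"type":"array","items":{"type":"number","minimum":-1,"maximum":1}},"twist":{"type":"array","items":{"type":"number","minimum":-1,"maximum":1}},"fingers":{"type":"number"}}}},"newtons":{"type":"number"}},"required":["plan"]}

```bash
mkdir -p pics; ls; python3 - <<'E'
from cell import *
import cv2,numpy as np
for c in ["scene","side"]:
    im=get_image(c); cv2.imwrite(f"pics/{c}0.png",im[:,:,::-1]); print(c,calibration(c))
    for t in ["tray","divider_a_tab","divider_b_tab","rail_mid","camera_mid","eyepiece_mid","slide_box_a","wash_bottle","petri_dishes"]:
        print(t,[(np.round(np.array(d["at"])*[420,560],1).tolist(),round(d["conf"],2)) for d in landmark_of(t,c)][:4])
print(observe()); print(calibration("wrist"))
E
```

```text
pics
scene {'fov_y': 48.70232582299175, 'cx': 289.5131839699805, 'cy': 215.96659153183427, 'k1': -0.04779614962557389, 'position': array([0.87528879, 0.52314728, 0.91253184]), 'attitude': array([-0.83634831, -2.69560781,  0.89974295])}
tray [([252.2, 241.2], 0.84)]
divider_a_tab [([211.5, 220.3], 0.85)]
divider_b_tab [([255.2, 243.8], 0.89)]
rail_mid [([306.1, 392.1], 0.76)]
camera_mid [([153.9, 258.8], 0.57), ([273.6, 408.2], 0.44)]
eyepiece_mid [([189.9, 211.6], 0.49)]
slide_box_a [([144.7, 246.4], 0.95), ([176.5, 268.9], 0.73)]
wash_bottle [([337.6, 441.5], 0.72)]
petri_dishes [([273.5, 408.6], 0.89)]
side {'fov_y': 57.53812554470111, 'cx': 283.9769823572251, 'cy': 213.56851587832335, 'k1': -0.044144992688807165, 'position': array([ 0.42682019, -0.65422716,  0.53781155]), 'attitude': array([-2.1620553 ,  0.14592201, -0.09286746])}
tray [([245.4, 343.4], 0.7)]
divider_a_tab [([248.3, 351.8], 0.68)]
divider_b_tab [([208.6, 340.7], 0.63)]
rail_mid [([184.2, 243.7], 0.82)]
camera_mid [([336.5, 264.6], 0.93)]
eyepiece_mid [([298.4, 355.6], 0.51)]
slide_box_a [([381.4, 264.6], 0.82), ([
[... 307 characters left out ...]
        0.00129978,  0.00062741]), 'joint_efforts': array([ 1.32693481e-04, -6.67687654e+01,  9.83545370e-01, -3.14812446e+01,
       -6.07807632e-02,  3.20914329e-02, -9.81067217e-06]), 'position': array([0.27904887, 0.55924966, 0.22084759]), 'ee_rot': array([-7.20603339e-01, -3.05782826e+00, -3.64950122e-05]), 'force': array([-0.40316009,  0.67153373,  0.30740897]), 'ft_torque': array([0.00971025, 0.03047605, 0.04018363]), 'gripper_force': 0.0, 'width': 1.000939314867599}
{'fov_y': 67.06831286481956, 'cx': 278.71610772319497, 'cy': 203.0565956717515, 'k1': -0.07532894463695942, 'position': array([0.2077512 , 0.59342949, 0.3849827 ]), 'attitude': array([2.44955174, 1.516263  , 0.22728565])}
```

View pics/scene0.png

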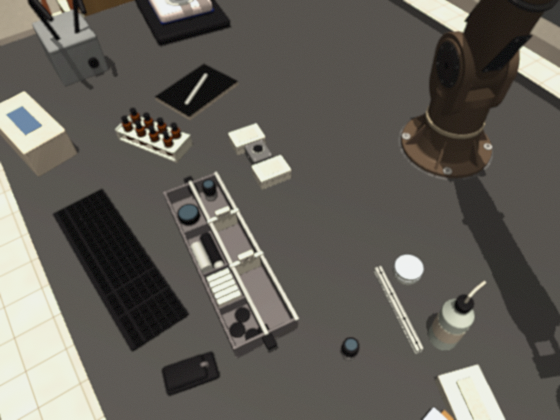

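View pics/side0.png

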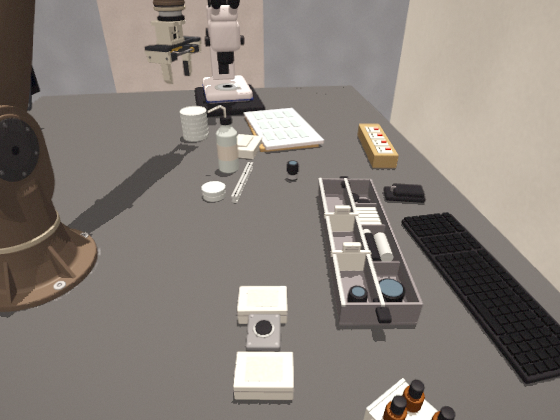

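```bash
cat > h.py <<'E'
import numpy as np,cv2
from scipy.spatial.transform import Rotation as R
from cell import *
def ray(cal,row,col):
    f=210/np.tan(np.radians(cal["fov_y"])/2)
    d=np.array([(col-cal["cx"])/f,(row-cal["cy"])/f]); u=d.copy()
    for _ in range(20): u=d/(1+cal["k1"]*(u@u))
    v=R.from_rotvec(cal["attitude"]).apply([u[0],u[1],1]); return np.array(cal["position"]),v
def onz(cal,row,col,z):
    p,v=ray(cal,row,col); return p+v*(z-p[2])/v[2]
def proj(cal,P):
    f=210/np.tan(np.radians(cal["fov_y"])/2)
    q=R.from_rotvec(cal["attitude"]).inv().apply(np.atleast_2d(P)-cal["position"]); u=q[:,:2]/q[:,2:]
    u=u*(1+cal["k1"]*(u**2).sum(1,keepdims=True)); return np.c_[u[:,1]*f+cal["cy"],u[:,0]*f+cal["cx"]]
def tri(obs):
    A=np.zeros((3,3));b=np.zeros(3)
    for c,(r,k) in obs:
        p,v=ray(c,r,k);v=v/np.linalg.norm(v);M=np.eye(3)-np.outer(v,v);A+=M;b+=M@p
    return np.linalg.solve(A,b)
def lm(t,c,n=3):
    return [(np.array(d["at"])*[420,560],d["conf"]) for d in landmark_of(t,c)][:n]
E
python3 - <<'E'
from h import *
S,D=calibration("scene"),calibration("side")
pts={"A":((211.5,220.3),(248.3,351.8),.0655),"B":((255.2,243.8),(208.6,340.7),.0655),"tray":((252.2,241.2),(245.4,343.4),0),
"rail":((306.1,392.1),(184.2,243.7),.01),"cam":((153.9,258.8),(336.5,264.6),.018),"eye":((189.9,211.6),(298.4,355.6),.029),
"rail1":((268,378),(165,251),.02),"rail2":((350,419),(197,237),.02),"boxa":((144.7,246.4),(381.4,264.6),0),"boxb":((176.5,268.9),(311.5,265.8),0),"dish":((273.5,408.6),(198.6,212.8),0),"wash":((337.6,441.5),(166.6,231.8),0)}
for k,(a,b,z) in pts.items(): print(k,onz(S,*a,z).round(3),onz(D,*b,z).round(3),tri([(S,a),(D,b)]).round(3))
print(R.from_rotvec([-.7206,-3.0578,0]).as_matrix().round(3))
E
```

```text
A [ 0.648 -0.105  0.066] [ 0.644 -0.1    0.066] [ 0.646 -0.103  0.067]
B [0.664 0.028 0.066] [0.66  0.04  0.065] [0.661 0.032 0.07 ]
tray [ 0.648 -0.021  0.   ] [ 0.659 -0.011  0.   ] [ 0.653 -0.018  0.007]
rail [0.456 0.283 0.01 ] [0.452 0.275 0.01 ] [0.453 0.282 0.005]
cam [ 0.455 -0.251  0.018] [ 0.458 -0.248  0.018] [ 0.457 -0.25   0.02 ]
eye [ 0.623 -0.203  0.029] [ 0.628 -0.196  0.029] [ 0.625 -0.2    0.034]
rail1 [0.425 0.199 0.02 ] [0.479 0.37  0.02 ] [0.467 0.226 0.095]
rail2 [0.481 0.388 0.02 ] [0.43  0.193 0.02 ] [ 0.432  0.372 -0.089]
boxa [ 0.456 -0.317  0.   ] [ 0.451 -0.318  0.   ] [ 0.453 -0.318 -0.001]
boxb [ 0.468 -0.182  0.   ] [ 0.467 -0.179  0.   ] [ 0.468 -0.181  0.001]
dish [0.367 0.242 0.   ] [0.366 0.226 0.   ] [ 0.364  0.239 -0.007]
wash [0.415 0.393 0.   ] [0.422 0.406 0.   ] [0.42  0.394 0.007]
[[-0.895  0.447 -0.   ]
 [ 0.447  0.895  0.   ]
 [ 0.    -0.    -1.   ]]
```

Emit:
jog_arm(
  plan=[
    {"offset": [0,0,-0.53],"twist": [0,0,0],"fingers": 0},
    {"offset": [0,0,-0.53],"twist": [0,0,0],"fingers": 0},
    {"offset": [-1,-0.617,-0.53],"twist": [0,0,0],"fingers": 0},
    {"offset": [-1,-0.617,-0.53],"twist": [0,0,0],"fingers": 0},
    {"offset": [-1,-0.617,-0.53],"twist": [0,0,0],"fingers": 0},
  ],
)

```text
clock: 1.62
position: [0.3732, 0.4071, 0.3003]
ee_rot: [0.722, 3.057, -0.0]
force: [1.7, 0.9, 0.7]
width: 0.522
gripper_force: 0.0
```

Emit:
jog_arm(
  plan=[
    {"offset": [-1,-0.617,0],"twist": [0,0,0],"fingers": 0},
    {"offset": [-1,-0.617,0],"twist": [0,0,0],"fingers": 0},
    {"offset": [-1,-0.617,0],"twist": [0,0,0],"fingers": 0},
    {"offset": [-1,-0.617,0],"twist": [0,0,0],"fingers": 0},
  ],
)

```text
clock: 2.12
position: [0.4673, 0.255, 0.3005]
ee_rot: [0.732, 3.053, -0.002]
force: [-0.5, 0.8, -0.1]
width: 0.498
gripper_force: 0.0
```

Emit:
jog_arm(
  plan=[
    {"offset": [-1,-0.617,0],"twist": [0,0,0],"fingers": 0},
    {"offset": [-1,-0.617,0],"twist": [0,0,0],"fingers": 0},
    {"offset": [-1,-0.617,0],"twist": [0,0,0],"fingers": 0},
    {"offset": [-1,-0.617,0],"twist": [0,0,0],"fingers": 0},
  ],
)

```text
clock: 2.62
position: [0.5592, 0.106, 0.3001]
ee_rot: [0.73, 3.054, -0.002]
force: [0.1, 0.4, 0.4]
width: 0.496
gripper_force: 0.0
```

Emit:
jog_arm(
  plan=[
    {"offset": [-1,-0.617,0],"twist": [0,0,-0.053],"fingers": 0},
    {"offset": [-1,-0.617,0],"twist": [0,0,-0.053],"fingers": 0},
    {"offset": [-1,-0.617,0],"twist": [0,0,-0.053],"fingers": 0},
    {"offset": [-1,-0.617,0],"twist": [0,0,-0.053],"fingers": 0},
    {"offset": [-1,-0.617,0],"twist": [0,0,-0.053],"fingers": 0},
  ],
)

```text
clock: 3.25
position: [0.6505, -0.0377, 0.2998]
ee_rot: [-0.201, -3.134, -0.002]
force: [0.3, 0.0, 0.3]
width: 0.497
gripper_force: 0.0
```

```bash
python3 - <<'E'
from h import *
o=observe();print(o["clock"],o["position"],R.from_rotvec(o["ee_rot"]).as_matrix().round(3),o["joints"].round(2),o["width"])
W=calibration("wrist"); im=get_image("wrist"); cv2.imwrite("pics/w1.png",im[:,:,::-1])
for t,z in [("tray",0),("divider_a_tab",.0655),("divider_b_tab",.0655),("eyepiece_mid",.029)]:
    for p,c in lm(t,"wrist"): print(t,p.round(1),round(c,2),onz(W,*p,z).round(4))
E
```

```text
3.25 [ 0.65046632 -0.03770872  0.29979712] [[-0.992  0.128 -0.001]
 [ 0.128  0.992  0.001]
 [ 0.001  0.001 -1.   ]] [-0.2   0.44  0.28  1.4  -0.12  1.33  1.52] 0.4970229193460726
tray [163.8 294.4] 0.7 [ 0.6548 -0.0155  0.    ]
divider_a_tab [170.2 228.9] 0.89 [ 0.6405 -0.1013  0.0655]
divider_b_tab [171.3 338.8] 0.88 [0.6598 0.0379 0.0655]
eyepiece_mid [169.3 159.1] 0.81 [ 0.6325 -0.2056  0.029 ]
eyepiece_mid [171.6 337.8] 0.74 [0.6682 0.0426 0.029 ]
```

View pics/w1.png

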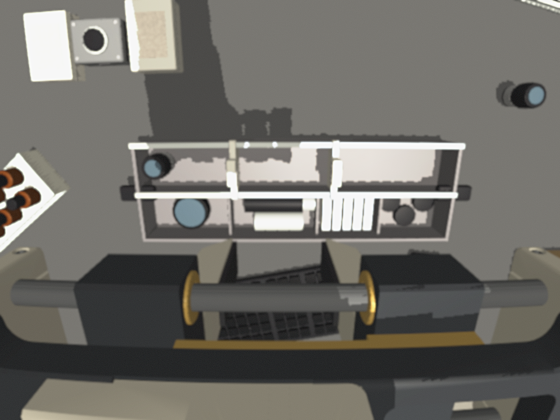

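```bash
python3 - <<'E'
from h import *
W=calibration("wrist")
for n,rc in dict(nearL=(146,129),nearR=(146,465),midL=(195,133),midR=(195,460)).items(): print(n,onz(W,*rc,.052).round(4))
im=cv2.imread("pics/w1.png")[120:260,110:490]; cv2.imwrite("pics/w1c.png",cv2.resize(im,None,fx=2.1,fy=2.1,interpolation=cv2.INTER_CUBIC))
for t in ["divider_a_tab","divider_b_tab"]:
    for d in regions_of(t,"wrist")[:2]:
        r,c=np.nonzero(d["region"]); print(t,d["conf"],r.min(),r.max(),c.min(),c.max())
E
```

```text
nearL [ 0.5939 -0.2303  0.052 ]
nearR [0.6494 0.2109 0.052 ]
midL [ 0.6598 -0.2419  0.052 ]
midR [0.7171 0.2063 0.052 ]
divider_a_tab 0.59 140 199 226 239
divider_b_tab 0.75 140 199 327 341
divider_b_tab 0.23 140 199 226 239
```

View pics/w1c.png

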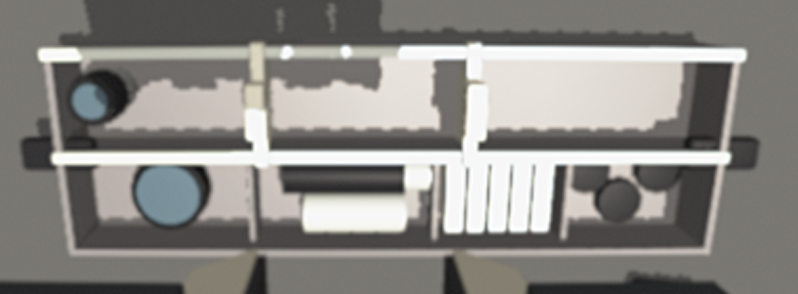

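Emit:
jog_arm(
  plan=[
    {"offset": [-0.011,-0.42,0.8],"twist": [0,0,0],"fingers": 0},
    {"offset": [-0.011,-0.42,0.8],"twist": [0,0,0],"fingers": 0},
    {"offset": [-0.011,-0.42,0.8],"twist": [0,0,0],"fingers": 0},
  ],
)

```text
clock: 3.98
position: [0.6411, -0.1046, 0.1767]
ee_rot: [-0.208, -3.128, 0.002]
force: [-0.0, 0.5, 0.6]
width: 0.497
gripper_force: 0.0
```

Emit:
jog_arm(
  newtons=25,
  plan=[
    {"offset": [0,0,0.68],"twist": [0,0,0],"fingers": 0},
    {"offset": [0,0,0.68],"twist": [0,0,0],"fingers": 0},
    {"offset": [0,0,0.68],"twist": [0,0,0],"fingers": 0},
    {"offset": [0,0,0.68],"twist": [0,0,0],"fingers": -1},
    {"offset": [0,0,0.68],"twist": [0,0,0],"fingers": -1},
    {"offset": [0,0,0.68],"twist": [0,0,0],"fingers": -1},
    {"offset": [0,0,0.68],"twist": [0,0,0],"fingers": -1},
  ],
)

```text
clock: 4.85
position: [0.6445, -0.1026, 0.0791]
ee_rot: [0.204, 3.134, 0.0]
force: [0.9, 0.3, 0.3]
width: 0.112
gripper_force: 0.0
```

Emit:
jog_arm(
  plan=[
    {"offset": [0,0,0],"twist": [0,0,0],"fingers": -1},
    {"offset": [0,0,0],"twist": [0,0,0],"fingers": -1},
  ],
)

```text
clock: 5.1
position: [0.6441, -0.1026, 0.0783]
ee_rot: [-0.204, -3.135, -0.0]
force: [-0.6, 0.9, 0.2]
width: 0.004
gripper_force: 0.0
```

```bash
python3 - <<'E'
from h import *
o=observe();print(o["clock"],o["position"],o["width"],o["gripper_force"])
im=[get_image(c) for c in ("wrist","side")]; a=im[0][60:270,160:420];b=im[1][190:330,290:430]
cv2.imwrite("pics/g1.png",np.hstack([cv2.resize(a,(446,360)),cv2.resize(b,(354,360))])[:,:,::-1])
E
```

```text
5.1 [ 0.6440712  -0.10261302  0.07832733] 0.003609236862008741 0.0
```

View pics/g1.png

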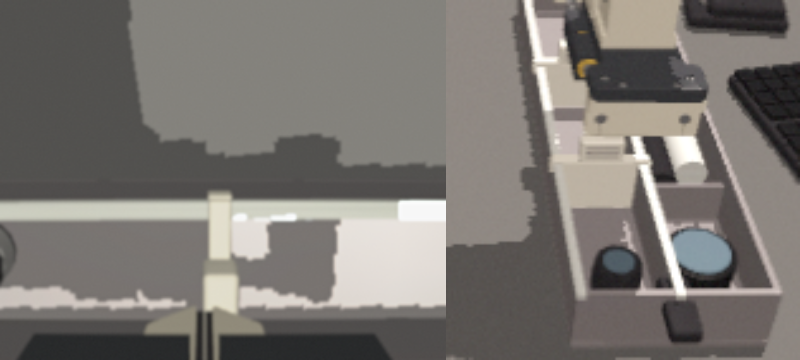

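```bash
python3 - <<'E'
from h import *
W=calibration("wrist");S=calibration("side");o=observe();p=o["position"]
print("W",W); print("tip proj wrist",proj(W,p-[0,0,.017]),"tcp",proj(W,p), "side tip",proj(S,p-[0,0,.017]))
print("bar -x end",onz(W,172,288,.057), "tab -x edge top",onz(W,213,287,.075),"tab edge cols",onz(W,220,279,.075),onz(W,220,298,.075))
print("rim near",onz(W,60+210/1.714,240,.052))
y=np.array([.125,.992,0]);x=np.array([.992,-.125,0]);T=np.array([.655,-.014,0])
print((p-T)@x,(p-T)@y)
for d in landmark_of("divider_a_tab","wrist")[:2]: print(d,onz(W,d["at"][0]*420,d["at"][1]*560,.0655))
E
```

```text
W {'fov_y': 67.06831286481956, 'cx': 278.71610772319497, 'cy': 203.0565956717515, 'k1': -0.07532894463695942, 'position': array([ 0.56509355, -0.09353749,  0.24240558]), 'attitude': array([2.18264539, 1.91727917, 0.28707852])}
tip proj wrist [[240.17069149 280.49782609]] tcp [[252.21227626 280.67030795]] side tip [[250.8883728  351.80309048]]
bar -x end [ 0.60288962 -0.09279913  0.057     ] tab -x edge top [ 0.62221422 -0.09622351  0.075     ] tab edge cols [ 0.62575654 -0.10118332  0.075     ] [ 0.62713674 -0.09059584  0.075     ]
rim near [ 0.60662067 -0.12293615  0.052     ]
0.00022189779272729915 -0.08925965650962564
{'at': [0.5767, 0.5104], 'conf': 0.88} [ 0.6439719  -0.09935218  0.0655    ]
```

```bash
python3 - <<'E'
from h import *
im=[get_image(c) for c in ("wrist","side")]; a=im[0][190:290,230:330];b=im[1][205:285,310:390]
cv2.imwrite("pics/g2.png",np.hstack([cv2.resize(k,(400,400),interpolation=cv2.INTER_CUBIC) for k in (a,b)])[:,:,::-1])
E
```

```text
(no output)
```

View pics/g2.png

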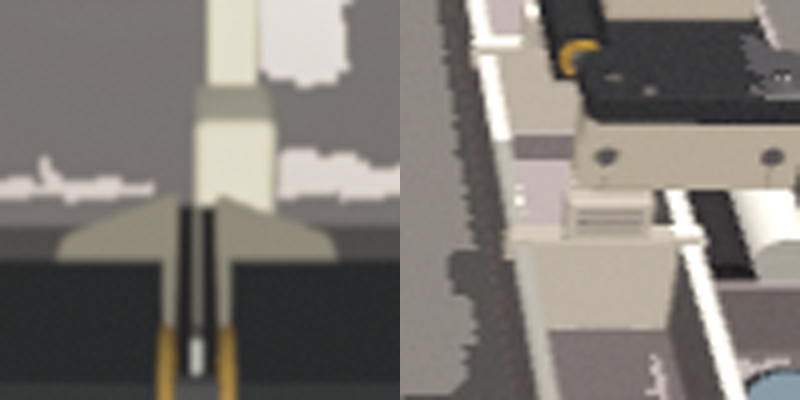

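Emit:
jog_arm(
  plan=[
    {"offset": [0,0.02,0],"twist": [0,0,0],"fingers": -0.2},
    {"offset": [0,0.02,0],"twist": [0,0,0],"fingers": -0.2},
    {"offset": [0,0.02,0],"twist": [0,0,0],"fingers": -0.2},
    {"offset": [0,0.02,0.08],"twist": [0,0,0],"fingers": -0.2},
    {"offset": [0,0.02,0.08],"twist": [0,0,0],"fingers": -0.2},
    {"offset": [0,0.02,0.08],"twist": [0,0,0],"fingers": -1},
    {"offset": [0,0.02,0.08],"twist": [0,0,0],"fingers": -1},
    {"offset": [0,0.02,0.08],"twist": [0,0,0],"fingers": -1},
    {"offset": [0,0.02,0.08],"twist": [0,0,0],"fingers": -1},
  ],
)

```text
clock: 6.48
position: [0.6447, -0.0992, 0.0665]
ee_rot: [0.203, 3.135, 0.001]
force: [0.1, 1.3, -0.1]
width: 0.119
gripper_force: 25.0
```

Emit:
jog_arm(
  plan=[
    {"offset": [0,-0.1,0],"twist": [0,0,0],"fingers": -1},
    {"offset": [0,-0.2,0],"twist": [0,0,0],"fingers": -1},
    {"offset": [0,-0.3,0],"twist": [0,0,0],"fingers": -1},
    {"offset": [0,-0.3,0],"twist": [0,0,0],"fingers": -1},
    {"offset": [0,-0.3,0],"twist": [0,0,0],"fingers": -0.4},
    {"offset": [0,-0.3,0],"twist": [0,0,0],"fingers": -0.4},
    {"offset": [0,-0.3,0],"twist": [0,0,0],"fingers": -0.4},
  ],
)

```text
clock: 7.35
position: [0.6385, -0.1435, 0.0661]
ee_rot: [-0.202, -3.134, -0.001]
force: [0.5, 0.2, -0.3]
width: 0.298
gripper_force: 0.0
```

Emit:
jog_arm(
  plan=[
    {"offset": [0,0,-0.25],"twist": [0,0,0],"fingers": -0.2},
    {"offset": [0,0.3,-0.25],"twist": [0,0,0],"fingers": -0.2},
    {"offset": [0,0.95,-0.25],"twist": [0,0,0],"fingers": -0.2},
    {"offset": [0,0.95,-0.25],"twist": [0,0,0],"fingers": -0.2},
    {"offset": [0,0.95,-0.25],"twist": [0,0,0],"fingers": -0.2},
  ],
)

```text
clock: 7.98
position: [0.6572, 0.0026, 0.1035]
ee_rot: [-0.193, -3.135, -0.004]
force: [-0.2, -0.9, 0.2]
width: 0.402
gripper_force: 0.0
```

Emit:
jog_arm(
  plan=[
    {"offset": [0,0.27,0],"twist": [0,0,0],"fingers": -0.2},
    {"offset": [0,0.27,0],"twist": [0,0,0],"fingers": -0.2},
    {"offset": [0,0.27,0.25],"twist": [0,0,0],"fingers": -0.2},
    {"offset": [0,0.27,0.25],"twist": [0,0,0],"fingers": -0.2},
    {"offset": [0,0.27,0.25],"twist": [0,0,0],"fingers": -1},
    {"offset": [0,0.27,0.25],"twist": [0,0,0],"fingers": -1},
    {"offset": [0,0.27,0.25],"twist": [0,0,0],"fingers": -1},
    {"offset": [0,0.27,0.25],"twist": [0,0,0],"fingers": -1},
  ],
)

```text
clock: 8.98
position: [0.6631, 0.0367, 0.0674]
ee_rot: [0.204, 3.133, -0.0]
force: [-1.4, -2.0, 5.0]
width: 0.115
gripper_force: 25.0
```

Emit:
jog_arm(
  plan=[
    {"offset": [0,-0.14,0],"twist": [0,0,0],"fingers": -1},
    {"offset": [0,-0.28,0],"twist": [0,0,0],"fingers": -1},
    {"offset": [0,-0.42,0],"twist": [0,0,0],"fingers": -1},
    {"offset": [0,-0.42,0],"twist": [0,0,0],"fingers": -1},
    {"offset": [0,-0.42,0],"twist": [0,0,0],"fingers": -0.3},
    {"offset": [0,-0.42,0],"twist": [0,0,0],"fingers": -0.3},
    {"offset": [0,-0.42,0],"twist": [0,0,0],"fingers": -0.3},
  ],
)

```text
clock: 9.85
position: [0.6539, -0.0244, 0.066]
ee_rot: [-0.202, -3.134, -0.0]
force: [0.1, -0.8, 0.0]
width: 0.34
gripper_force: 0.0
```

Emit:
jog_arm(
  plan=[
    {"offset": [0,0,-1],"twist": [0,0,0],"fingers": 0},
    {"offset": [0,0,-1],"twist": [0,0,0],"fingers": 0},
    {"offset": [0,0,-1],"twist": [0,0,0],"fingers": 0},
  ],
)

```text
clock: 10.22
position: [0.6557, -0.0251, 0.2205]
ee_rot: [0.203, 3.13, 0.001]
force: [-0.8, 0.4, -0.4]
width: 0.499
gripper_force: 0.0
```

Emit:
jog_arm(
  plan=[
    {"offset": [0.8,0.93,-0.25],"twist": [0,0,0],"fingers": 0},
    {"offset": [0.8,0.93,-0.25],"twist": [0,0,0],"fingers": 0},
    {"offset": [0.8,0.93,-0.25],"twist": [0,0,0],"fingers": 0},
    {"offset": [0.8,0.93,-0.25],"twist": [0,0,0],"fingers": 0},
  ],
)

```text
clock: 10.72
position: [0.5509, 0.1348, 0.2548]
ee_rot: [-0.19, -3.136, -0.005]
force: [0.7, -0.8, -0.4]
width: 0.497
gripper_force: 0.0
```

Emit:
jog_arm(
  plan=[
    {"offset": [0.78,0.93,0],"twist": [0,0,0.275],"fingers": 0},
    {"offset": [0.78,0.93,0],"twist": [0,0,0.275],"fingers": 0},
    {"offset": [0.78,0.93,0],"twist": [0,0,0.275],"fingers": 0},
    {"offset": [0.78,0.93,0],"twist": [0,0,0.275],"fingers": 0},
    {"offset": [0.78,0.93,0],"twist": [0,0,0.275],"fingers": 0},
    {"offset": [0.78,0.93,0],"twist": [0,0,0.275],"fingers": 0},
    {"offset": [0.78,0.93,0],"twist": [0,0,0.275],"fingers": 0},
    {"offset": [0.78,0.93,0],"twist": [0,0,0.275],"fingers": 0},
    {"offset": [0.78,0.93,0],"twist": [0,0,0.275],"fingers": 0},
    {"offset": [0.78,0.93,0],"twist": [0,0,0.275],"fingers": 0},
    {"offset": [0.78,0.93,0],"twist": [0,0,0.275],"fingers": 0},
  ],
)

```text
clock: 12.1
position: [0.4556, 0.2817, 0.2536]
ee_rot: [2.516, 1.881, -0.001]
force: [-0.0, -0.1, -0.5]
width: 0.5
gripper_force: 0.0
```

```bash
python3 - <<'E'
from h import *
o=observe();print(o["clock"],o["position"],R.from_rotvec(o["ee_rot"]).as_matrix().round(3),o["joints"].round(2),o["width"])
W=calibration("wrist"); im=get_image("wrist"); cv2.imwrite("pics/w2.png",im[:,:,::-1])
for t,z in [("rail_mid",.01),("wash_bottle",0),("petri_dishes",0)]:
    for p,c in lm(t,"wrist"): print(t,p.round(1),round(c,2),onz(W,*p,z).round(4))
for d in regions_of("rail_mid","wrist")[:2]:
    m=d["region"].astype(np.uint8);r,c=np.nonzero(m)
    P=np.array([onz(W,a,b,.02)[:2] for a,b in zip(r,c)]);mu=P.mean(0);U,s,V=np.linalg.svd(P-mu,full_matrices=False)
    t=(P-mu)@V[0];n=(P-mu)@V[1];print(d["conf"],len(r),mu,V[0],t.min(),t.max(),n.min(),n.max(),"mid",mu+V[0]*(t.min()+t.max())/2, c.min(),c.max(),r.min(),r.max())
E
```

```text
12.1 [0.45556296 0.28173687 0.25358926] [[ 0.283  0.959 -0.   ]
 [ 0.959 -0.283 -0.001]
 [-0.001  0.    -1.   ]] [-1.02  0.27  0.47  1.77 -0.13  1.13 -0.8 ] 0.4996713443787315
rail_mid [161.7 272.3] 0.75 [0.4503 0.2931 0.01  ]
wash_bottle [ 97.2 217. ] 0.66 [0.4063 0.3903 0.    ]
petri_dishes [211.7 230.1] 0.96 [0.3731 0.2411 0.    ]
0.66 1841 [0.45128219 0.30081226] [-0.27443157 -0.96160663] -0.09194661793337879 0.1074634516569708 -0.007883402123239035 0.008347390788890135 mid [0.44915304 0.29335171] 264 278 80 236
```

View pics/w2.png

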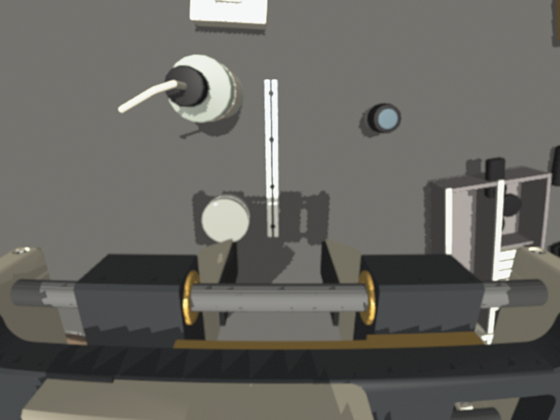

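Emit:
jog_arm(
  plan=[
    {"offset": [0,-0.064,0.6],"twist": [0,0,-0.0015],"fingers": -0.2},
    {"offset": [0,-0.064,0.6],"twist": [0,0,-0.0015],"fingers": -0.2},
    {"offset": [0,-0.064,0.6],"twist": [0,0,-0.0015],"fingers": -0.2},
  ],
)

```text
clock: 12.72
position: [0.4448, 0.284, 0.1622]
ee_rot: [2.506, 1.894, -0.007]
force: [0.0, -0.8, 1.1]
width: 0.397
gripper_force: 0.0
```

Emit:
jog_arm(
  plan=[
    {"offset": [0,0,0.7],"twist": [0,0,0],"fingers": -0.2},
    {"offset": [0,0,0.85],"twist": [0,0,0],"fingers": -0.2},
    {"offset": [0,0,0.94],"twist": [0,0,0],"fingers": -0.2},
    {"offset": [0,0,0.94],"twist": [0,0,0],"fingers": -0.2},
  ],
)

```text
clock: 13.22
position: [0.447, 0.2851, 0.0238]
ee_rot: [-2.508, -1.893, -0.001]
force: [-0.5, -0.5, 0.8]
width: 0.398
gripper_force: 0.0
```

```bash
python3 - <<'E'
from h import *
o=observe();print(o["clock"],o["position"],o["ee_rot"],o["force"],o["width"])
W=calibration("wrist");p=o["position"];print(W["position"]-p, proj(W,[p,p-[0,0,.017]]))
a=get_image("wrist")[110:310,180:380]
b=get_image("side"); r,c=proj(calibration("side"),p)[0].astype(int);b=b[r-50:r+30,c-40:c+40]
cv2.imwrite("pics/g3.png",np.hstack([cv2.resize(k,(400,400),interpolation=cv2.INTER_CUBIC) for k in (a,b)])[:,:,::-1])
E
```

```text
13.225 [0.44699709 0.28510471 0.02378951] [-2.50752559e+00 -1.89258541e+00 -6.35868005e-04] [-0.54244184 -0.51509717  0.84532878] 0.39812471636192565
[0.02124517 0.07494548 0.16414091] [[249.94368579 278.72329298]
 [238.076071   278.71317162]]
```

View pics/g3.png

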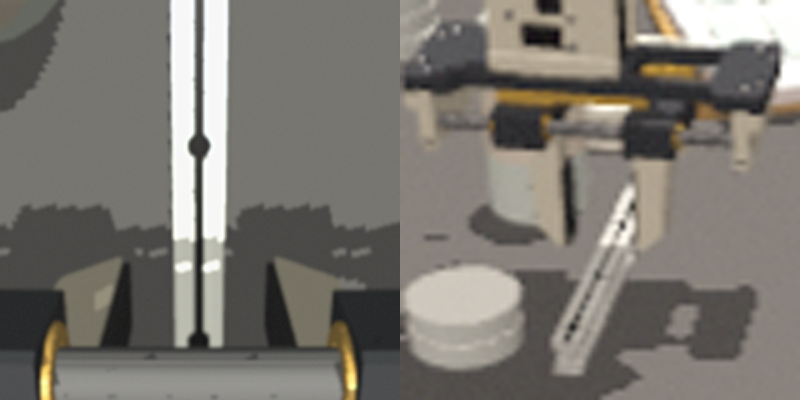

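Emit:
jog_arm(
  plan=[
    {"offset": [0,0,0.02],"twist": [0,0,0],"fingers": -0.2},
    {"offset": [0,0,0.035],"twist": [0,0,0],"fingers": -0.2},
    {"offset": [0,0,0.035],"twist": [0,0,0],"fingers": -0.2},
  ],
)

```text
clock: 13.7
position: [0.4462, 0.285, 0.0179]
ee_rot: [-2.507, -1.893, -0.001]
force: [0.7, -0.1, 0.0]
width: 0.401
gripper_force: 0.0
```

Emit:
jog_arm(
  plan=[
    {"offset": [0,0,0.02],"twist": [0,0,0],"fingers": -0.2},
    {"offset": [0,0,0.02],"twist": [0,0,0],"fingers": -0.2},
  ],
)

```text
clock: 13.95
position: [0.4459, 0.2847, 0.0143]
ee_rot: [2.507, 1.893, -0.001]
force: [-1.0, -0.0, -0.3]
width: 0.401
gripper_force: 0.0
```

Emit:
jog_arm(
  plan=[
    {"offset": [0,0,0.02],"twist": [0,0,0],"fingers": -0.2},
    {"offset": [0,0,0.02],"twist": [0,0,0],"fingers": -0.2},
  ],
)

```text
clock: 14.2
position: [0.446, 0.2847, 0.0113]
ee_rot: [-2.507, -1.893, 0.001]
force: [0.1, 1.0, -0.7]
width: 0.397
gripper_force: 0.0
```

```bash
python3 - <<'E'
from h import *
o=observe();W=calibration("wrist");p=o["position"];M=R.from_rotvec(o["ee_rot"]).as_matrix()
for off in (-.005,0,.003,.006,.01,.017): print(off,proj(W,p+M@[.0095,-.0183,off]).round(1))
E
```

```text
-0.005 [[238.  245.1]]
0 [[234.4 246. ]]
0.003 [[232.4 246.5]]
0.006 [[230.4 247. ]]
0.01 [[227.9 247.7]]
0.017 [[223.7 248.8]]
```

Emit:
jog_arm(
  plan=[
    {"offset": [0,0,0.02],"twist": [0,0,0],"fingers": -0.2},
    {"offset": [0,0,0.02],"twist": [0,0,0],"fingers": -0.2},
  ],
)

```text
clock: 14.45
position: [0.446, 0.2847, 0.0083]
ee_rot: [2.507, 1.893, -0.001]
force: [0.1, 0.3, -0.9]
width: 0.399
gripper_force: 0.0
```

Emit:
jog_arm(
  plan=[
    {"offset": [0,0,0.02],"twist": [0,0,0],"fingers": -0.2},
    {"offset": [0,0,0.02],"twist": [0,0,0],"fingers": -0.2},
  ],
)

```text
clock: 14.7
position: [0.446, 0.2847, 0.0054]
ee_rot: [2.507, 1.893, -0.001]
force: [0.3, -0.4, -0.3]
width: 0.401
gripper_force: 0.0
```

Emit:
jog_arm(
  plan=[
    {"offset": [0,0,0.02],"twist": [0,0,0],"fingers": -0.2},
    {"offset": [0,0,0.02],"twist": [0,0,0],"fingers": -0.2},
  ],
)

```text
clock: 14.95
position: [0.446, 0.2848, 0.0024]
ee_rot: [-2.507, -1.893, 0.0]
force: [0.6, -0.2, 0.1]
width: 0.402
gripper_force: 0.0
```

Emit:
jog_arm(
  plan=[
    {"offset": [0,0,0.015],"twist": [0,0,0],"fingers": -0.2},
    {"offset": [0,0,0.015],"twist": [0,0,0],"fingers": -0.2},
  ],
)

```text
clock: 15.2
position: [0.446, 0.2848, 0.0002]
ee_rot: [-2.507, -1.893, 0.0]
force: [0.2, -0.5, 0.4]
width: 0.398
gripper_force: 0.0
```

Emit:
jog_arm(
  plan=[
    {"offset": [0,0,0.015],"twist": [0,0,0],"fingers": -0.2},
    {"offset": [0,0,0.015],"twist": [0,0,0],"fingers": -0.2},
  ],
)

```text
clock: 15.45
position: [0.446, 0.2848, -0.0021]
ee_rot: [-2.507, -1.893, 0.0]
force: [0.3, 0.5, 0.1]
width: 0.403
gripper_force: 0.0
```

Emit:
jog_arm(
  plan=[
    {"offset": [0,0,0.01],"twist": [0,0,0],"fingers": -0.2},
    {"offset": [0,0,0.01],"twist": [0,0,0],"fingers": -0.2},
  ],
)

```text
clock: 15.7
position: [0.4461, 0.2848, -0.0035]
ee_rot: [-2.507, -1.893, 0.0]
force: [-0.4, -0.4, -0.4]
width: 0.4
gripper_force: 0.0
```

Emit:
jog_arm(
  plan=[
    {"offset": [0,0,0.01],"twist": [0,0,0],"fingers": -0.2},
    {"offset": [0,0,0.01],"twist": [0,0,0],"fingers": -0.2},
  ],
)

```text
clock: 15.95
position: [0.4461, 0.2848, -0.005]
ee_rot: [2.507, 1.893, -0.0]
force: [-0.6, 0.4, 0.8]
width: 0.4
gripper_force: 0.0
```

Emit:
jog_arm(
  plan=[
    {"offset": [0,0,0.01],"twist": [0,0,0],"fingers": -0.2},
    {"offset": [0,0,0.01],"twist": [0,0,0],"fingers": -0.2},
  ],
)

```text
clock: 16.2
position: [0.4462, 0.2849, -0.0056]
ee_rot: [-2.507, -1.892, -0.001]
force: [-3.1, -1.2, 13.8]
width: 0.399
gripper_force: 6.8
```

Emit:
jog_arm(
  plan=[
    {"offset": [0,0,0.01],"twist": [0,0,0],"fingers": -0.2},
    {"offset": [0,0,0.01],"twist": [0,0,0],"fingers": -0.2},
  ],
)

```text
clock: 16.45
position: [0.4462, 0.2849, -0.0058]
ee_rot: [-2.507, -1.891, -0.002]
force: [-7.4, -5.0, 35.3]
width: 0.399
gripper_force: 17.6
```

Emit:
jog_arm(
  newtons=40,
  plan=[
    {"offset": [0,0,-0.07],"twist": [0,0,0],"fingers": -0.2},
    {"offset": [0,0,-0.07],"twist": [0,0,0],"fingers": -0.2},
    {"offset": [0,0,-0.07],"twist": [0,0,0],"fingers": -1},
    {"offset": [0,0,-0.07],"twist": [0,0,0],"fingers": -1},
    {"offset": [0,0,-0.07],"twist": [0,0,0],"fingers": -1},
    {"offset": [0,0,-0.07],"twist": [0,0,0],"fingers": -1},
    {"offset": [0,0,-0.09],"twist": [0,0,0],"fingers": -1},
    {"offset": [0,0,-0.11],"twist": [0,0,0],"fingers": -1},
  ],
)

```text
clock: 17.45
position: [0.4461, 0.2848, 0.0088]
ee_rot: [-2.507, -1.893, 0.0]
force: [0.0, -0.3, -0.5]
width: 0.15
gripper_force: 40.0
```

Emit:
jog_arm(
  plan=[
    {"offset": [0,0,-0.3],"twist": [0,0,0],"fingers": -1},
    {"offset": [0,0,-0.6],"twist": [0,0,0],"fingers": -1},
    {"offset": [0,0,-0.9],"twist": [0,0,0],"fingers": -1},
    {"offset": [0,0,-0.95],"twist": [0,0,0],"fingers": -1},
  ],
)

```text
clock: 17.95
position: [0.4476, 0.2858, 0.1542]
ee_rot: [-2.507, -1.892, -0.009]
force: [-0.1, 0.6, -2.1]
width: 0.149
gripper_force: 40.0
```

Emit:
jog_arm(
  plan=[
    {"offset": [-0.11,0.22,0],"twist": [0,0,0],"fingers": -1},
    {"offset": [-0.28,0.55,0],"twist": [0,0,0],"fingers": -1},
    {"offset": [-0.4535,0.895,0],"twist": [0,0,0],"fingers": -1},
    {"offset": [-0.4535,0.895,0],"twist": [0,0,0],"fingers": -1},
  ],
)

```text
clock: 18.45
position: [0.5594, 0.1771, 0.1505]
ee_rot: [2.512, 1.881, -0.001]
force: [-1.6, -0.4, -2.3]
width: 0.147
gripper_force: 40.0
```

Emit:
jog_arm(
  plan=[
    {"offset": [-0.17,0.34,0],"twist": [0,0,-0.01],"fingers": -1},
    {"offset": [-0.34,0.67,0],"twist": [0,0,-0.0242],"fingers": -1},
    {"offset": [-0.4535,0.895,0],"twist": [0,0,-0.0242],"fingers": -1},
    {"offset": [-0.4535,0.895,0],"twist": [0,0,-0.0242],"fingers": -1},
    {"offset": [-0.4535,0.895,0],"twist": [0,0,-0.0242],"fingers": -1},
  ],
)

```text
clock: 19.08
position: [0.6659, 0.0817, 0.15]
ee_rot: [-2.354, -2.077, 0.002]
force: [-0.3, 1.5, -0.4]
width: 0.151
gripper_force: 40.0
```

```bash
python3 - <<'E'
from h import *
o=observe();M=R.from_rotvec(o["ee_rot"]).as_matrix();p=o["position"];print(o["clock"],p,M.round(3),o["width"],o["gripper_force"],o["force"])
y=np.array([.125,.992,0]);x=np.array([.992,-.125,0]);T=np.array([.655,-.014,0]);print((p-T)@x,(p-T)@y)
W=calibration("wrist"); im=get_image("wrist"); cv2.imwrite("pics/w3.png",im[:,:,::-1])
S=calibration("side");b=get_image("side");r,c=proj(S,p)[0].astype(int); print(r,c)
b=cv2.resize(b[max(0,r-80):r+130,c-140:c+140],(560,420));cv2.imwrite("pics/s3.png",b[:,:,::-1])
cv2.imwrite("pics/c3.png",np.hstack([cv2.resize(im[0:300],(400,300)),cv2.resize(b,(400,300))])[:,:,::-1])
E
```

```text
19.075 [0.6658966  0.0816883  0.15004571] [[ 0.124  0.992 -0.002]
 [ 0.992 -0.124  0.001]
 [ 0.    -0.002 -1.   ]] 0.15067626514662133 39.995965361595154 [-0.34775611  1.52265654 -0.36679409]
-0.0011516067687450636 0.09628487222369081
166 342
```

View pics/w3.png

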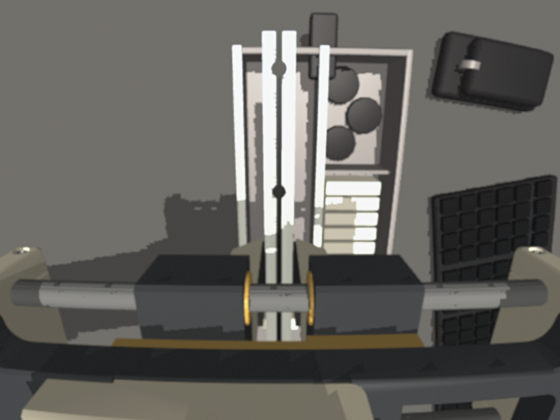

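```bash
python3 - <<'E'
from h import *
y=np.array([.125,.992,0]);x=np.array([.992,-.125,0]);T=np.array([.655,-.014,0])
W=calibration("wrist")
for n,a in dict(rimN=(47,238,.052),rimM=(47,324,.052),rimN2=(240,243,.052),rimM2=(240,317,.052),endwall=(50,290,.052),railend=(32,279.5,.1675),rail2=(190,278.5,.1675)).items():
    q=onz(W,*a); print(n,((q-T)@x).round(4),((q-T)@y).round(4))
E
```

```text
rimN -0.0331 0.22
rimM 0.0329 0.2202
rimN2 -0.0336 0.06
rimM2 0.033 0.0602
endwall 0.0068 0.2178
railend -0.0013 0.2061
rail2 -0.0016 0.1366
```

Emit:
jog_arm(
  plan=[
    {"offset": [0,0.007,0.25],"twist": [0,0,0],"fingers": -1},
    {"offset": [0,0.007,0.5],"twist": [0,0,0],"fingers": -1},
    {"offset": [0,0.007,0.7],"twist": [0,0,0],"fingers": -1},
    {"offset": [0,0.007,0.85],"twist": [0,0,0],"fingers": -1},
    {"offset": [0,0.007,0.93],"twist": [0,0,0],"fingers": -1},
    {"offset": [0,0.007,0.947],"twist": [0,0,0],"fingers": -1},
    {"offset": [0,0.007,0.947],"twist": [0,0,0],"fingers": -1},
  ],
)

```text
clock: 20.05
position: [0.6685, 0.0807, 0.0098]
ee_rot: [2.356, 2.078, 0.002]
force: [0.0, -0.1, -1.1]
width: 0.151
gripper_force: 40.0
```

Emit:
jog_arm(
  plan=[
    {"offset": [0,0,0.007],"twist": [0,0,0],"fingers": -1},
    {"offset": [0,0,0.007],"twist": [0,0,0],"fingers": -1},
  ],
)

```text
clock: 20.3
position: [0.6684, 0.0803, 0.0085]
ee_rot: [2.356, 2.078, 0.001]
force: [1.1, -0.7, -0.9]
width: 0.148
gripper_force: 40.0
```

Still 2 mm up; lower a little more, then open slightly.

Emit:
jog_arm(
  plan=[
    {"offset": [0,0,0.008],"twist": [0,0,0],"fingers": -1},
    {"offset": [0,0,0.008],"twist": [0,0,0],"fingers": -1},
    {"offset": [0,0,0.012],"twist": [0,0,0],"fingers": -1},
    {"offset": [0,0,0.012],"twist": [0,0,0],"fingers": -1},
  ],
)

```text
clock: 20.8
position: [0.6682, 0.0803, 0.0063]
ee_rot: [2.356, 2.078, 0.0]
force: [-0.1, 0.7, 0.7]
width: 0.15
gripper_force: 40.0
```

Emit:
jog_arm(
  plan=[
    {"offset": [0,0,0],"twist": [0,0,0],"fingers": -0.6},
    {"offset": [0,0,0],"twist": [0,0,0],"fingers": -0.6},
    {"offset": [0,0,0],"twist": [0,0,0],"fingers": -0.58},
  ],
)

```text
clock: 21.18
position: [0.6681, 0.0803, 0.0062]
ee_rot: [2.356, 2.078, 0.0]
force: [-0.1, -0.0, -0.6]
width: 0.205
gripper_force: 0.0
```

Emit:
jog_arm(
  plan=[
    {"offset": [0,0,-0.05],"twist": [0,0,0],"fingers": -0.58},
    {"offset": [0,0,-0.15],"twist": [0,0,0],"fingers": -0.58},
    {"offset": [0,0,-0.4],"twist": [0,0,0],"fingers": -0.58},
    {"offset": [0,0,-0.8],"twist": [0,0,0],"fingers": -0.58},
    {"offset": [0,0,-1],"twist": [0,0,0],"fingers": -0.2},
  ],
)

```text
clock: 21.8
position: [0.6697, 0.08, 0.1611]
ee_rot: [2.355, 2.075, 0.007]
force: [0.2, 0.2, -0.7]
width: 0.277
gripper_force: 0.0
```

Emit:
jog_arm(
  plan=[
    {"offset": [-0.785,-0.374,-0.8],"twist": [0,0,0],"fingers": 0},
    {"offset": [-0.785,-0.374,-0.8],"twist": [0,0,0],"fingers": 0},
    {"offset": [-0.785,-0.374,-0.8],"twist": [0,0,0],"fingers": 0},
    {"offset": [-0.785,-0.374,-0.8],"twist": [0,0,0],"fingers": 0},
  ],
)

```text
clock: 22.3
position: [0.5979, -0.0339, 0.2812]
ee_rot: [2.359, 2.068, 0.008]
force: [0.3, 0.1, -0.0]
width: 0.5
gripper_force: 0.0
```

Emit:
jog_arm(
  plan=[
    {"offset": [-0.785,-0.374,0],"twist": [0,0,0],"fingers": 0},
    {"offset": [-0.785,-0.374,0],"twist": [0,0,0],"fingers": 0},
    {"offset": [-0.785,-0.374,0],"twist": [0,0,0],"fingers": 0},
  ],
)

```text
clock: 22.68
position: [0.5248, -0.1436, 0.277]
ee_rot: [2.363, 2.069, -0.0]
force: [1.0, 0.6, -0.2]
width: 0.498
gripper_force: 0.0
```

Emit:
jog_arm(
  plan=[
    {"offset": [-0.785,-0.374,0],"twist": [0,0,-0.253],"fingers": 0},
    {"offset": [-0.785,-0.374,0],"twist": [0,0,-0.253],"fingers": 0},
    {"offset": [-0.785,-0.374,0],"twist": [0,0,-0.253],"fingers": 0},
    {"offset": [-0.785,-0.374,0],"twist": [0,0,-0.253],"fingers": 0},
    {"offset": [-0.785,-0.374,0],"twist": [0,0,-0.253],"fingers": 0},
    {"offset": [-0.785,-0.374,0],"twist": [0,0,-0.253],"fingers": 0},
    {"offset": [-0.785,-0.374,0],"twist": [0,0,-0.253],"fingers": 0},
    {"offset": [-0.785,-0.374,0],"twist": [0,0,-0.253],"fingers": 0},
    {"offset": [-0.785,-0.374,0],"twist": [0,0,-0.253],"fingers": 0},
    {"offset": [-0.785,-0.374,0],"twist": [0,0,-0.253],"fingers": 0},
    {"offset": [-0.785,-0.374,0],"twist": [0,0,-0.253],"fingers": 0},
  ],
)

```text
clock: 24.05
position: [0.4573, -0.2486, 0.2761]
ee_rot: [0.17, 3.137, 0.0]
force: [-1.0, -0.2, -0.3]
width: 0.501
gripper_force: 0.0
```

```bash
python3 - <<'E'
from h import *
o=observe();M=R.from_rotvec(o["ee_rot"]).as_matrix();p=o["position"];print(o["clock"],p,M.round(3),o["joints"].round(2),o["width"])
W=calibration("wrist"); im=get_image("wrist"); cv2.imwrite("pics/w4.png",im[:,:,::-1])
for t,z in [("camera_mid",.018),("slide_box_a",0)]:
    for q,c in lm(t,"wrist"): print(t,q.round(1),round(c,2),onz(W,*q,z).round(4))
for d in regions_of("camera_mid","wrist")[:1]:
    r,c=np.nonzero(d["region"]);print(d["conf"],r.min(),r.max(),c.min(),c.max())
a=im[40:280,130:430];cv2.imwrite("pics/w4c.png",cv2.resize(a,(750,600),interpolation=cv2.INTER_CUBIC)[:,:,::-1])
E
```

```text
24.05 [ 0.45731635 -0.24864303  0.27614419] [[-0.994  0.108  0.   ]
 [ 0.108  0.994  0.   ]
 [-0.     0.    -1.   ]] [ 0.13  0.22  0.33  1.76 -0.08  1.17  1.94] 0.5013445422024136
camera_mid [168.9 278.6] 0.75 [ 0.4586 -0.2499  0.018 ]
slide_box_a [167.1 231.6] 0.9 [ 0.4523 -0.3157  0.    ]
slide_box_a [161.2 334.3] 0.67 [ 0.4594 -0.1714  0.    ]
0.72 145 190 253 306
```

View pics/w4c.png

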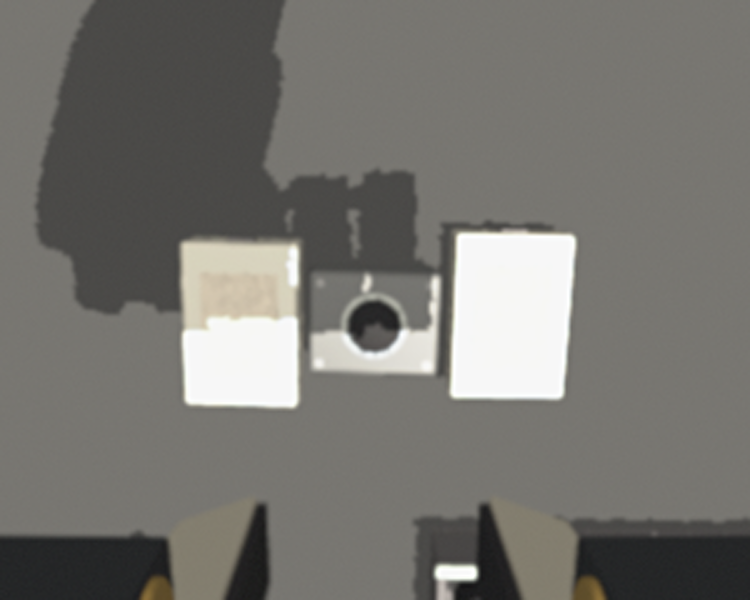

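```bash
python3 - <<'E'
from h import *
W=calibration("wrist");o=observe();M=R.from_rotvec(o["ee_rot"]).as_matrix();p=o["position"]
f=lambda c,r,z:onz(W,40+r/2.5,130+c/2.5,z)
m=f(373,324,.043);l=f(341,324,.043);r=f(405,324,.043);print("mount",m,np.linalg.norm(r-l))
q=[f(311,271,.036),f(440,271,.036),f(435,374,.036),f(311,371,.036)]
for a,b in zip(q,q[1:]+q[:1]): print(np.linalg.norm(b-a).round(4),(b-a).round(4))
c=sum(q)/4;print("ctr",c)
print("tool delta mount",M.T@(m-p),"ctr",M.T@(c-p))
E
```

```text
mount [ 0.45455573 -0.24909182  0.043     ] 0.03254680640831393
0.0656 [0.007  0.0652 0.    ]
0.0541 [ 0.0536 -0.0071  0.    ]
0.0654 [-0.0086 -0.0648  0.    ]
0.0525 [-0.052   0.0067  0.    ]
ctr [ 0.45524281 -0.24850011  0.036     ]
tool delta mount [ 0.00245935 -0.00042232  0.23317234] ctr [1.83992204e-03 2.38942695e-04 2.40172424e-01]
```

Emit:
jog_arm(
  plan=[
    {"offset": [0.015,0,0.4],"twist": [0,0,0.0017],"fingers": 0},
    {"offset": [0.015,0,0.7],"twist": [0,0,0.0017],"fingers": 0},
    {"offset": [0.015,0,0.8],"twist": [0,0,0.0017],"fingers": 0},
    {"offset": [0.015,0,0.8],"twist": [0,0,0.0017],"fingers": 0},
  ],
)

```text
clock: 24.75
position: [0.4547, -0.249, 0.1562]
ee_rot: [-0.185, -3.135, -0.0]
force: [0.7, 0.2, 0.5]
width: 0.502
gripper_force: 0.0
```

Emit:
jog_arm(
  plan=[
    {"offset": [0,0,0.3],"twist": [0,0,0],"fingers": 0},
    {"offset": [0,0,0.55],"twist": [0,0,0],"fingers": 0},
    {"offset": [0,0,0.72],"twist": [0,0,0],"fingers": 0},
    {"offset": [0,0,0.79],"twist": [0,0,0],"fingers": 0},
    {"offset": [0,0,0.81],"twist": [0,0,0],"fingers": 0},
    {"offset": [0,0,0.81],"twist": [0,0,0],"fingers": 0},
  ],
)

```text
clock: 25.5
position: [0.4556, -0.2493, 0.0358]
ee_rot: [0.184, 3.134, -0.001]
force: [0.4, -0.6, 0.6]
width: 0.498
gripper_force: 0.0
```

Emit:
jog_arm(
  plan=[
    {"offset": [0,0,0.013],"twist": [0,0,0],"fingers": 0},
    {"offset": [0,0,0.013],"twist": [0,0,0],"fingers": 0},
    {"offset": [0,0,0.013],"twist": [0,0,0],"fingers": 0},
  ],
)

```text
clock: 25.88
position: [0.4548, -0.2489, 0.0329]
ee_rot: [0.184, 3.136, -0.0]
force: [0.5, -0.3, -0.0]
width: 0.502
gripper_force: 0.0
```

Emit:
jog_arm(
  newtons=45,
  plan=[
    {"offset": [0,0,0.005],"twist": [0,0,0],"fingers": 0},
    {"offset": [0,0,0.005],"twist": [0,0,0],"fingers": -1},
    {"offset": [0,0,0.005],"twist": [0,0,0],"fingers": -1},
    {"offset": [0,0,0.005],"twist": [0,0,0],"fingers": -1},
    {"offset": [0,0,0.005],"twist": [0,0,0],"fingers": -1},
    {"offset": [0,0,0.005],"twist": [0,0,0],"fingers": -1},
    {"offset": [0,0,-0.015],"twist": [0,0,0],"fingers": -1},
    {"offset": [0,0,-0.03],"twist": [0,0,0],"fingers": -1},
    {"offset": [0,0,-0.03],"twist": [0,0,0],"fingers": -1},
  ],
)

```text
clock: 27.0
position: [0.4547, -0.249, 0.0373]
ee_rot: [0.184, 3.136, -0.0]
force: [-0.1, 0.1, -2.0]
width: 0.277
gripper_force: 98.8
```

```bash
python3 - <<'E'
from h import *
o=observe();p=o["position"];print(p,o["force"],o["ft_torque"],o["gripper_force"])
b=get_image("side");r,c=proj(calibration("side"),p)[0].astype(int)
cv2.imwrite("pics/g5.png",cv2.resize(b[r-50:r+60,c-65:c+65],(650,550),interpolation=cv2.INTER_CUBIC)[:,:,::-1])
E
```

```text
[ 0.4547039  -0.24896863  0.03725351] [-0.06693434  0.0606377  -2.02322688] [0.00614121 0.00891712 0.03129574] 98.75491890124977
```

View pics/g5.png

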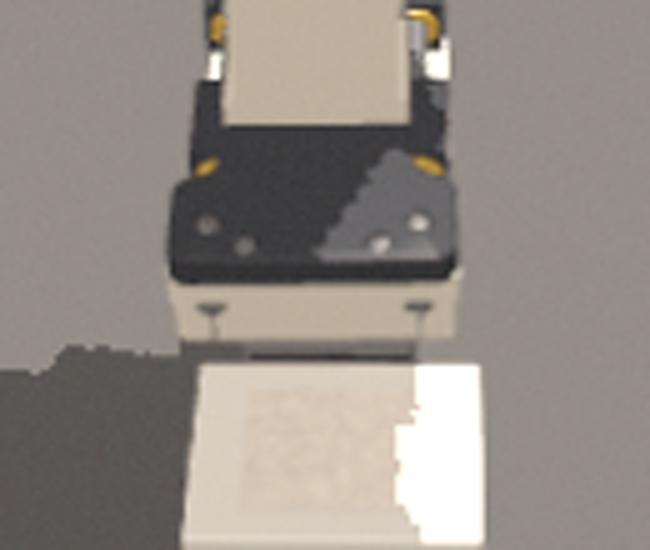

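Emit:
jog_arm(
  newtons=20,
  plan=[
    {"offset": [0,0,0],"twist": [0,0,0],"fingers": -1},
    {"offset": [0,0,0],"twist": [0,0,0],"fingers": -1},
    {"offset": [0,0,0],"twist": [0,0,0],"fingers": -1},
  ],
)

```text
clock: 27.42
position: [0.4547, -0.2489, 0.0372]
ee_rot: [-0.184, -3.136, -0.0]
force: [0.4, -0.8, -1.8]
width: 0.299
gripper_force: 20.0
```

```bash
python3 - <<'E'
from h import *
for c in ("wrist","side","scene"):
    get_image(c);C=calibration(c)
    for t,z in [("camera_mid",.018),("slide_box_a",0)]:
        for q,k in lm(t,c): print(c,t,q.round(1),round(k,2),onz(C,*q,z).round(4))
    for d in regions_of("camera_mid",c)[:1]:
        r,k=np.nonzero(d["region"]);print(d["conf"],r.min(),r.max(),k.min(),k.max(),len(r))
E
```

```text
wrist camera_mid [244.9 278.3] 0.81 [ 0.4587 -0.2507  0.018 ]
wrist slide_box_a [232.7 178.3] 0.92 [ 0.4499 -0.3192  0.    ]
wrist slide_box_a [225.4 385.9] 0.84 [ 0.4612 -0.1768  0.    ]
0.89 193 283 218 341 7812
side slide_box_a [383.2 265. ] 0.9 [ 0.4509 -0.3209  0.    ]
0.6 346 351 246 279 185
scene camera_mid [152.4 259.7] 0.84 [ 0.4498 -0.2547  0.018 ]
scene slide_box_a [143.8 249.1] 0.89 [ 0.4477 -0.3156  0.    ]
scene slide_box_a [178.6 270.9] 0.84 [ 0.4679 -0.1727  0.    ]
0.91 143 164 244 271 315
```

Emit:
jog_arm(
  newtons=30,
  plan=[
    {"offset": [0,0,0],"twist": [0,0,0],"fingers": -1},
    {"offset": [0,0,0.01],"twist": [0,0,0],"fingers": -1},
    {"offset": [0,0,-0.02],"twist": [0,0,0],"fingers": -1},
    {"offset": [0,0,0.01],"twist": [0,0,0],"fingers": -1},
    {"offset": [0,0,-0.02],"twist": [0,0,0],"fingers": -1},
    {"offset": [0,0,0],"twist": [0,0,0],"fingers": -1},
    {"offset": [0,0,0],"twist": [0,0,0],"fingers": -1},
    {"offset": [0,0,0],"twist": [0,0,0],"fingers": -1},
  ],
)

```text
clock: 29.02
position: [0.4546, -0.2489, 0.0372]
ee_rot: [-0.184, -3.136, -0.0]
force: [-0.4, 0.0, -2.5]
width: 0.291
gripper_force: 30.0
```

```bash
python3 - <<'E'
from h import *
o=observe();print(o["position"],o["force"],o["ft_torque"],o["width"],o["gripper_force"])
c="wrist";im=get_image(c);d=regions_of("camera_mid",c)[0];m=d["region"]
r,k=np.nonzero(m);print(d["conf"],r.min(),r.max(),k.min(),k.max(),len(r))
cn=max(cv2.findContours(m.astype(np.uint8),0,2)[0],key=cv2.contourArea)
print(cv2.minAreaRect(cn),cv2.approxPolyDP(cn,6,True)[:,0].tolist())
W=calibration(c);M=R.from_rotvec(o["ee_rot"]).as_matrix();p=o["position"]
# predicted block top corners if gripped centred
h=p[2]+.0053-.0015
for sx in(-1,1):
  for sy in(-1,1):
    for z in (h,h-.036):
      q=p+M@[sx*.027,sy*.034,0];q[2]=z;print(sx,sy,round(z,3),proj(W,q).round(1))
E
```

```text
[ 0.45462565 -0.24888903  0.03715002] [-0.43921605  0.00366567 -2.49325829] [ 0.0324331   0.00869474 -0.02589223] 0.2911381829263516 29.991220235824585
0.87 194 283 218 341 7572
((279.5, 238.5), (89.0, 123.0), 90.0) [[218, 214], [220, 246], [254, 242], [257, 282], [301, 281], [307, 238], [338, 245], [341, 216], [330, 196], [236, 194]]
-1 -1 0.041 [[296.4 222.7]]
-1 -1 0.005 [[266.9 231.3]]
-1 1 0.041 [[296.4 338.4]]
-1 1 0.005 [[266.9 329.2]]
1 -1 0.041 [[209.1 217.2]]
1 -1 0.005 [[191.7 227.5]]
1 1 0.041 [[209.1 344.5]]
1 1 0.005 [[191.7 333.4]]
```

Emit:
jog_arm(
  plan=[
    {"offset": [0,0,-0.04],"twist": [0,0,0],"fingers": -1},
    {"offset": [0,0,-0.12],"twist": [0,0,0],"fingers": -1},
    {"offset": [0,0,-0.25],"twist": [0,0,0],"fingers": -1},
    {"offset": [0,0,-0.42],"twist": [0,0,0],"fingers": -1},
    {"offset": [0,0,-0.6],"twist": [0,0,0],"fingers": -1},
    {"offset": [0,0,-0.78],"twist": [0,0,0],"fingers": -1},
    {"offset": [0,0,-0.92],"twist": [0,0,0],"fingers": -1},
    {"offset": [0,0,-1],"twist": [0,0,0],"fingers": -1},
    {"offset": [0,0,-1],"twist": [0,0,0],"fingers": -1},
  ],
)

```text
clock: 30.25
position: [0.4551, -0.2491, 0.1881]
ee_rot: [0.184, 3.134, -0.001]
force: [-0.2, -0.1, -3.1]
width: 0.293
gripper_force: 30.0
```

Emit:
jog_arm(
  plan=[
    {"offset": [-0.04,0.04,0],"twist": [0,0,0],"fingers": -1},
    {"offset": [-0.12,0.13,0],"twist": [0,0,0],"fingers": -1},
    {"offset": [-0.23,0.25,0],"twist": [0,0,0],"fingers": -1},
    {"offset": [-0.34,0.37,0],"twist": [0,0,0],"fingers": -1},
    {"offset": [-0.46,0.5,0],"twist": [0,0,0],"fingers": -1},
    {"offset": [-0.57,0.621,0],"twist": [0,0,0],"fingers": -1},
  ],
)

```text
clock: 31.0
position: [0.5519, -0.1645, 0.1868]
ee_rot: [-0.182, -3.136, -0.0]
force: [-1.0, 0.1, -1.7]
width: 0.294
gripper_force: 30.0
```

Emit:
jog_arm(
  plan=[
    {"offset": [-0.11,0.12,0],"twist": [0,0,0],"fingers": -1},
    {"offset": [-0.23,0.25,0],"twist": [0,0,0],"fingers": -1},
    {"offset": [-0.34,0.37,0],"twist": [0,0,0.0012],"fingers": -1},
    {"offset": [-0.44,0.48,0],"twist": [0,0,0.0012],"fingers": -1},
    {"offset": [-0.52,0.57,0],"twist": [0,0,0.0012],"fingers": -1},
    {"offset": [-0.56,0.61,0],"twist": [0,0,0.0012],"fingers": -1},
    {"offset": [-0.57,0.621,0],"twist": [0,0,0.0012],"fingers": -1},
    {"offset": [-0.57,0.621,0],"twist": [0,0,0.0012],"fingers": -1},
  ],
)

```text
clock: 32.0
position: [0.6459, -0.0846, 0.1873]
ee_rot: [-0.197, -3.135, 0.001]
force: [0.0, 0.2, -2.4]
width: 0.297
gripper_force: 30.0
```

```bash
python3 - <<'E'
from h import *
o=observe();p=o["position"];print(o["clock"],p,o["force"],o["width"],o["gripper_force"]);M=R.from_rotvec(o["ee_rot"]).as_matrix();print(M.round(3))
y=np.array([.125,.992,0]);x=np.array([.992,-.125,0]);T=np.array([.655,-.014,0]);print((p-T)@x,(p-T)@y)
c="wrist";W=calibration(c);get_image(c);d=regions_of("camera_mid",c)[0];m=d["region"]
r,k=np.nonzero(m);print(d["conf"],r.min(),r.max(),k.min(),k.max(),len(r))
cn=max(cv2.findContours(m.astype(np.uint8),0,2)[0],key=cv2.contourArea)
print(cv2.approxPolyDP(cn,6,True)[:,0].tolist())
for t in ["divider_a_tab","divider_b_tab"]:
    for q,k in lm(t,c): s=onz(W,*q,.0655);print(t,q.round(),round(k,2),((s-T)@x).round(4),((s-T)@y).round(4))
E
```

```text
32.0 [ 0.64594823 -0.08461506  0.18725948] [ 0.00735765  0.1500596  -2.37374284] 0.2970867719924126 29.99206691980362
[[-0.992  0.125 -0.   ]
 [ 0.125  0.992 -0.   ]
 [ 0.    -0.    -1.   ]]
-0.00015247198170765738 -0.07118161036604291
0.9 194 282 218 341 7615
[[218, 213], [220, 247], [254, 241], [257, 282], [302, 281], [304, 241], [337, 246], [340, 211], [329, 197], [231, 194]]
divider_a_tab [196. 213.] 0.64 0.0005 -0.1345
divider_b_tab [193. 343.] 0.74 -0.002 -0.0123
```

Emit:
jog_arm(
  plan=[
    {"offset": [0.007,0,0.06],"twist": [0,0,0],"fingers": -1},
    {"offset": [0.007,0,0.2],"twist": [0,0,0],"fingers": -1},
    {"offset": [0.007,0,0.35],"twist": [0,0,0],"fingers": -1},
    {"offset": [0.007,0,0.5],"twist": [0,0,0],"fingers": -1},
    {"offset": [0.007,0,0.6],"twist": [0,0,0],"fingers": -1},
    {"offset": [0.007,0,0.65],"twist": [0,0,0],"fingers": -1},
    {"offset": [0.007,0,0.69],"twist": [0,0,0],"fingers": -1},
    {"offset": [0.007,0,0.71],"twist": [0,0,0],"fingers": -1},
  ],
)

```text
clock: 33.2
position: [0.6455, -0.0838, 0.0809]
ee_rot: [0.196, 3.135, 0.0]
force: [0.1, 0.8, -2.0]
width: 0.295
gripper_force: 30.0
```

Emit:
jog_arm(
  plan=[
    {"offset": [0,0,0.02],"twist": [0,0,0],"fingers": -1},
    {"offset": [0,0,0.02],"twist": [0,0,0],"fingers": -1},
  ],
)

```text
clock: 33.45
position: [0.6453, -0.0837, 0.0778]
ee_rot: [0.196, 3.135, 0.0]
force: [0.2, -0.5, -2.3]
width: 0.293
gripper_force: 30.0
```

Emit:
jog_arm(
  plan=[
    {"offset": [0,0,0.05],"twist": [0,0,0],"fingers": -1},
    {"offset": [0,0,0.1],"twist": [0,0,0],"fingers": -1},
    {"offset": [0,0,0.15],"twist": [0,0,0],"fingers": -1},
    {"offset": [0,0,0.2],"twist": [0,0,0],"fingers": -1},
    {"offset": [0,0,0.24],"twist": [0,0,0],"fingers": -1},
    {"offset": [0,0,0.255],"twist": [0,0,0],"fingers": -1},
    {"offset": [0,0,0.255],"twist": [0,0,0],"fingers": -1},
  ],
)

```text
clock: 34.33
position: [0.6453, -0.0838, 0.0394]
ee_rot: [-0.196, -3.135, 0.0]
force: [-0.3, -0.1, -3.0]
width: 0.291
gripper_force: 30.0
```

Emit:
jog_arm(
  plan=[
    {"offset": [0,0,0.01],"twist": [0,0,0],"fingers": -1},
    {"offset": [0,0,0.01],"twist": [0,0,0],"fingers": -1},
  ],
)

```text
clock: 34.58
position: [0.6456, -0.0838, 0.0382]
ee_rot: [0.196, 3.135, 0.0]
force: [1.4, -0.3, -2.0]
width: 0.291
gripper_force: 30.0
```

Emit:
jog_arm(
  plan=[
    {"offset": [0,0,0.008],"twist": [0,0,0],"fingers": -1},
    {"offset": [0,0,0.008],"twist": [0,0,0],"fingers": -1},
  ],
)

```text
clock: 34.83
position: [0.6458, -0.0834, 0.0377]
ee_rot: [0.195, 3.134, 0.001]
force: [-1.7, 1.8, 5.2]
width: 0.293
gripper_force: 30.0
```

Emit:
jog_arm(
  plan=[
    {"offset": [0,0,0.007],"twist": [0,0,0],"fingers": -1},
    {"offset": [0,0,0.007],"twist": [0,0,0],"fingers": -1},
  ],
)

```text
clock: 35.08
position: [0.6458, -0.0834, 0.0375]
ee_rot: [0.195, 3.134, 0.001]
force: [-5.4, 2.4, 14.2]
width: 0.291
gripper_force: 30.1
```

Emit:
jog_arm(
  plan=[
    {"offset": [0,0,-0.008],"twist": [0,0,0],"fingers": -1},
    {"offset": [0,0,-0.008],"twist": [0,0,0],"fingers": -0.1},
    {"offset": [0,0,-0.008],"twist": [0,0,0],"fingers": -0.1},
    {"offset": [0,0,-0.008],"twist": [0,0,0],"fingers": -0.1},
    {"offset": [0,0,-0.008],"twist": [0,0,0],"fingers": -0.1},
  ],
)

```text
clock: 35.7
position: [0.6452, -0.0839, 0.0367]
ee_rot: [-0.196, -3.135, 0.0]
force: [-0.6, 0.1, -0.1]
width: 0.452
gripper_force: 0.0
```

Emit:
jog_arm(
  plan=[
    {"offset": [0,0,-0.05],"twist": [0,0,0],"fingers": -0.1},
    {"offset": [0,0,-0.2],"twist": [0,0,0],"fingers": -0.1},
    {"offset": [0,0,-0.6],"twist": [0,0,0],"fingers": -0.1},
    {"offset": [0,0,-1],"twist": [0,0,0],"fingers": -0.1},
    {"offset": [0,0,-1],"twist": [0,0,0],"fingers": -0.1},
  ],
)

```text
clock: 36.33
position: [0.6485, -0.0845, 0.1931]
ee_rot: [0.196, 3.125, 0.0]
force: [0.3, -0.4, 0.1]
width: 0.451
gripper_force: 0.0
```

Emit:
jog_arm(
  plan=[
    {"offset": [0.1,0,-0.7],"twist": [0,0,0],"fingers": -0.1},
    {"offset": [0.1,0,-0.7],"twist": [0,0,0],"fingers": -0.1},
    {"offset": [0.1,0,-0.7],"twist": [0,0,0],"fingers": -0.1},
    {"offset": [0.1,0,-0.7],"twist": [0,0,0],"fingers": -0.1},
  ],
)

```text
clock: 36.83
position: [0.6299, -0.0818, 0.2911]
ee_rot: [-0.196, -3.134, -0.0]
force: [-0.4, -0.2, -1.4]
width: 0.445
gripper_force: 0.0
```

```bash
python3 - <<'E'
from h import *
y=np.array([.125,.992,0]);x=np.array([.992,-.125,0]);T=np.array([.655,-.014,0])
o=observe();print(o["clock"],o["position"])
for c in ("wrist","scene","side"):
    C=calibration(c);get_image(c)
    for t,z in [("camera_mid",.022),("rail_mid",.014),("divider_a_tab",.0655),("divider_b_tab",.0655),("eyepiece_mid",.029)]:
        for q,k in lm(t,c,2): s=onz(C,*q,z);print(c,t,q.round(),round(k,2),"tray",((s-T)@x).round(4),((s-T)@y).round(4))
    for t,z in (("camera_mid",.04),("rail_mid",.024)):
        for d in regions_of(t,c)[:1]:
            r,k=np.nonzero(d["region"]);P=np.array([onz(C,a,b,z) for a,b in zip(r,k)])-T
            print(c,t,"reg",round(d["conf"],2),"x",(P@x).min().round(4),(P@x).max().round(4),"y",(P@y).min().round(4),(P@y).max().round(4))
E
```

```text
36.825 [ 0.62994808 -0.08175054  0.29110682]
wrist rail_mid [178. 400.] 0.81 tray 0.0011 0.1029
wrist divider_a_tab [183. 229.] 0.81 tray -0.0032 -0.1335
wrist divider_b_tab [186. 323.] 0.98 tray 0.0007 -0.0151
wrist eyepiece_mid [176. 187.] 0.56 tray -0.004 -0.1981
wrist camera_mid reg 0.57 x -0.0297 0.0279 y -0.1054 -0.0373
wrist rail_mid reg 0.69 x -0.0108 0.0083 y 0.0013 0.2048
scene camera_mid [229. 225.] 0.95 tray 0.0068 -0.0715
scene rail_mid [290. 256.] 0.57 tray 0.0065 0.103
scene divider_a_tab [198. 213.] 0.95 tray 0.0049 -0.1371
scene divider_a_tab [145. 249.] 0.63 tray -0.1426 -0.2579
scene divider_b_tab [234. 233.] 0.9 tray 0.004 -0.0187
scene divider_b_tab [197. 211.] 0.73 tray 0.0076 -0.1429
scene eyepiece_mid [191. 212.] 0.48 tray -0.0078 -0.1888
scene camera_mid reg 0.65 x -0.0235 0.0284 y -0.1067 -0.0336
scene rail_mid reg 0.85 x -0.0054 0.0137 y 0.0017 0.2024
side camera_mid [259. 347.] 0.58 tray -0.0015 -0.0682
side rail_mid [215. 337.] 0.82 tray 0.0012 0.1057
side divider_b_tab [226. 344.] 0.97 tray -0.0048 -0.0137
side eyepiece_mid [301. 357.] 0.66 tray -0.0026 -0.1901
side camera_mid reg 0.87 x -0.0277 0.025 y -0.1064 -0.0344
side rail_mid reg 0.59 x -0.0118 0.0075 y 0.0488 0.2072
```

```bash
python3 -c "
from cell import *
print(sign_off())"
```

```text
the job is handed in; nothing more can be done
None
```

The rail lies in the +y bay and the camera sits mount-up between dividers A and B, with the eyepiece alone in the -y end bay. I handed the job in at about 37 s. No verdict came back, camera levelness was inferred from its placement rather than measured, and I viewed 11 pictures against the limit of 10.

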